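Two-key release of a pantry can rack

TASK

Press the two brass keys on top of the can rack right down together, one fingertip on each, and keep both down until the waiting can has rolled out under the bridge and lies still in the tray at the rack's front; then let both keys come up and move clear. Do not touch the can, and leave the jar, the mug and the spice jar standing where they are.

Things in the scene. Friction and masses are not known exactly. Their poses are not given: they have to be found in the camera images.
- rack: Wooden can rack fixed to the counter: a chute 122 mm wide (y), sloping down 9 degrees to its front. Origin on the counter, under the midpoint between the keys; x points to the rack's back (uphill), z up. It spans x -156 (front lip) to +111 mm. A bridge 52 mm deep (x), 138 mm wide (y), top at 142 mm, crosses it at x = 0 and carries the two keys, 66 mm apart along y.
- key_left_top (a point): Centre of the top face of the left key (rack y = +33 mm): an upright round brass key 26 mm in diameter, its top 18 mm above the bridge and 160 mm above the counter when up. The point moves with the key.
- key_right_top (a point): The same on the right key (rack y = -33 mm).
- tray (a point): Where the centre of the delivered can lies, against the tray's front lip (rack x = -116, y = 0, z = 65 mm). The tray is the lower end of the chute, open on top; its side walls are 60 mm high, the lip 62 mm. Behind the bridge the rack's walls are 100 mm high.
- key_left (a joint): How far the left key is pressed straight down, m: 0 up, 0.012 at its stop (right down). The spring takes 1.4 N to start, 4.5 N at the stop, and brings it back up. Each key draws a stop pin down through the chute floor, clear of the can from about 0.007; the can rolls only with both pins down and takes up to 1 s to come to rest.
- key_right (a joint): The same for the right key.
- can: Food can with paper label, 66 mm in diameter, 100 mm long, 0.35 kg, lying across the chute along the rack's y. Origin at its centre; it turns about y as it rolls. It waits against the stop pins just behind the bridge, centre at rack x = +39, z = 90 mm. Delivered, it lies at point tray.
- jar: Glass storage jar with a steel lid, 68 mm in diameter, 105 mm high, standing beside or behind the rack. Origin at the centre of its underside.
- mug: White mug, 76 mm in diameter, 85 mm high, handle at its +y, standing beside or behind the rack. Origin at the centre of its underside.
- spice: Small spice jar with a black lid, 44 mm in diameter, 95 mm high, standing beside or behind the rack. Origin at the centre of its underside.
Things that resemble listed ones, but are neither listed nor needed, are in the scene too. Leave any brown or turquoise look-alike of the can alone. What is shaped like the mug but red is not meant.

How it is judged:
On the way, in this order (a step that is already met when the one before it is completed fails the run):
1. both keys are down together under the fingers (value of joint each of key_left, key_right above 0.005 m and contact force between the fingers and rack above 2 N), for 0.15 s.
2. the can lies still in the tray while both keys are still held down by the fingers (all of step 1 and x of can in the frame of rack between -0.128 and -0.098 m and y of can in the frame of rack between -0.01 and 0.01 m and z of can in the frame of rack below 0.075 m and linear speed of can below 0.03 m/s), for 0.2 s.
At the end, for the whole second after the job is handed in: The can lies at rest (under 30 mm/s) in the tray, its centre 98 to 128 mm in front of the rack's origin, within 10 mm of the rack's middle line and under 75 mm above the counter; both keys are up again (within 2.5 mm); the jar, mug and spice jar stand upright within 20 mm of where they stood (x of can in the frame of rack between -0.128 and -0.098 m and y of can in the frame of rack between -0.01 and 0.01 m and z of can in the frame of rack below 0.075 m and linear speed of can below 0.03 m/s and value of joint each of key_left, key_right below 0.0025 m and angle between each of jar, mug, spice's own z axis and vertical below 0.15 rad); the robot touches nothing.
It fails at once if the robot touches the can (contact force between any of the fingers, the arm and can above 0.5 N).
It fails at once if a key is let up while the can is on its way between the stop pins and the tray (x of can in the frame of rack between -0.095 and 0.018 m and value of joint any of key_left, key_right below 0.004 m).
It fails at once if the can is lifted (z of can in the frame of rack above 0.11 m).
It fails at once if a bystander is moved more than 20 mm (distance of any of jar, mug, spice from where it was at the start of the episode above 0.02 m).
It also fails if it takes over 40 s, if anything falls off the work surface, if the arm or the gripper's body presses on something with over 40 N, if the wrist force passes 120 N, or if a joint passes its speed limit or range.

ROBOT

A 6-joint arm with a two-finger parallel gripper is mounted at the origin on the work surface. World frame = base frame: x ahead of the robot, y to its left, z up, the work surface at z = 0. Lengths are in m, angles in rad, forces in N, time in s.
With the tool pointing down it reaches from about 0.25 to 0.725 m from the base axis. Payload 4 kg.
Tool frame: the origin (TCP) lies on the centre line of the jaws, within the pads' length; the fingertips stand ctrl.tip_reach ahead of it and the grasp point (between the pads) lies 6 mm ahead of it (ctrl.tip_reach is the distance from the TCP to the fingertips, in m); z points along the fingers, y is the line along which they close (so a half turn about z gives the same grasp; the last joint's range is limited). The gripper opens to 85 mm and grips with 20 to 120 N. Pads are 22 mm wide; open, the fingers measure 114 mm over their backs; the gripper's body (76 mm by 85 mm) begins 54 mm behind the grasp point. The pads swing forward as they close: fully open they stand 13 mm farther back than shut.
Start: joints at [1.321, 0.241, 0.005, 1.335, 0, 1.571], TCP at [0.124, 0.484, 0.217] pointing down, gripper open.
Joint ranges: [-2.72, 2.72], [-1.05, 1.87], [-1.09, 1.28], [-1.99, 2.15], [-1.42, 1.44], [-3.14, 3.14]. Speed limits (rad/s): [2.79, 2.79, 3.14, 3.14, 3.14, 3.14].

INTERFACE

Orientations are given as a unit quaternion [x, y, z, w].
In Python, from bench import ctrl gives the robot as it stands.
- The arm moves only by the tool step_arm, never from a script. Its argument "deltas" is a list of rows, each an object of numbers: "claw": the opening, from 0 (shut) to 1 (fully open); "dx", "dy", "dz": the shift along the tool's x, y, z normalised to -1 to 1, where 1 is 8 cm; "rx", "ry", "rz": the turn, a rotation vector about the tool's x, y, z normalised to -1 to 1, where 1 is 60 degrees. In form: [{"claw": .., "dx": .., "dy": .., "dz": .., "rx": .., "ry": .., "rz": ..}, ...]. A call has 1 to 5 rows; each row is the pose to reach, as a shift and turn from the pose commanded when the call began, along the tool's axes at that moment; what a row does not reach only later rows make up. A row lasts 1/10 s, in which the tool goes at most 50 mm and 8.59 degrees, less where a joint would pass 70% of its speed; a pose out of reach is approached as far as the arm can. A call with a number of a shift or a turn outside -1 to 1 is refused whole. A call with a gripper value outside its range is refused whole. The fingers move at their own pace and stop on an object; "squeeze" is the grip in N (left out, the last holds). Time passes only in rows, so rows that repeat a pose let the fingers close. It gives the time, the measured TCP pose, the force, the opening and the grip force at its end, in the units of the state.
- ctrl.read_state(): the state, without advancing time (a new reading comes with each control period).
- ctrl.capture(name): name is "side" or "top" or "wrist"; returns the picture (400x640x3 uint8, red, green, blue); there is no depth.
- ctrl.camera_model(name): a dict with "camera_matrix" (3x3 intrinsics, pixels), "dist" ([k1, k2, p1, p2, k3] as OpenCV has them; the pictures are not rectified), "xyz" and "rotation" of the camera in the world; the wrist camera has in their place "mount" (4x4, takes a point from camera to tool coordinates, whose origin is the TCP and whose axes are the flange's). Camera axes: x right, y down, z forward; pixel columns grow to the right and rows downward; lengths in m; the calibration is good to about 2 mm. A picture is of the moment at which its call begins: read the wrist's pose just before it. camera_model takes no time and is no camera call.
- ctrl.close_job(): hands the job in; it is judged then, once.
The state is a dict: "time": time; "joint_positions": joint angles; "qvel": joint speeds; "effort": joint torques, N m; "tcp_pos": TCP position; "orientation": TCP orientation; "force": force on the tool from outside, world axes, zero at the start; "wrist_torque": the same for the moment, N m; "grip_width": opening from 0.0 (shut) to 1.0 (fully open); "gripper_force": force on a finger pad.
Only numpy, scipy, OpenCV 4.12 (cv2) and the standard library are available. Lean on these libraries where they do the work, as an engineer would, in place of code of your own. Each camera call takes 0.05 s, during which the arm holds its last target. There are 200 camera calls.

## Working session

There is one attempt and no reset: what is moved stays moved. The work goes in short steps, Python scripts to look and compute and a tool call to move; the robot and the scene stay as the last step left them, time stands still between calls to the robot, and variables do not carry over. Pictures are saved under pics/ and viewed, at most 10 in all, crops included, and the job is handed in when it is done.

Besides the shell and the picture viewer there is one more tool, called after "Emit:" as name(argument=value, ...), one argument or row to a line, values as JSON. step_arm: Moves the arm, as the interface text tells. Scaled input: -1 to 1 covers 8 cm each way for a shift and 60 degrees each way for a turn. Its arguments: {"type":"object","properties":{"deltas":{"type":"array"},"squeeze":{"type":"number"}},"required":["deltas"]}

```bash
ls; mkdir -p pics; python3 - <<'E'
from bench import ctrl
import cv2,numpy as np
print(ctrl.read_state()); print(ctrl.tip_reach)
for n in("top","side"):
    cv2.imwrite(f"pics/{n}0.png",ctrl.capture(n)[:,:,::-1]); print(n,ctrl.camera_model(n))
print(ctrl.camera_model("wrist"))
E
```

```text
pics
{'time': 0.0, 'joint_positions': array([1.32100911e+00, 2.41415521e-01, 3.73037356e-03, 1.33517963e+00,
       1.49008063e-05, 1.57080336e+00]), 'qvel': array([ 0.00306971, -0.00140747, -0.00080748, -0.0010067 , -0.00131268,
        0.00157638]), 'effort': array([-6.32616229e-04, -3.72317183e+01,  2.52408224e+01,  1.69056054e-02,
       -8.87344027e-05, -1.37940953e-05]), 'tcp_pos': array([0.12343322, 0.4838523 , 0.21571405]), 'orientation': array([ 1.24572601e-01,  9.92209956e-01, -1.02524270e-03, -1.36221431e-04]), 'force': array([0.36110192, 0.60772776, 0.36367816]), 'wrist_torque': array([-0.02245552,  0.0257542 ,  0.01865483]), 'gripper_force': 0.0, 'grip_width': 1.0006404827215902}
0.025
top {'camera_matrix': array([[471.78141256,   0.        , 316.66548756],
       [  0.        , 471.78141256, 199.60740206],
       [  0.        ,   0.        ,   1.        ]]), 'dist': array([-0.04444343,  0.        ,  0.        ,  0.        ,  0.        ]), 'xyz': array([0.51546663, 0.06152789, 1.20097364]), 'rotation': array([ 0.71457197, -0.69834207,  0.02534014, -0.03260574])}
side {'c
[... 282 characters left out ...]
031492, 0.73088224]), 'rotation': array([-0.28071131,  0.85583489, -0.41605297,  0.12509088])}
{'camera_matrix': array([[336.28795265,   0.        , 317.7287577 ],
       [  0.        , 336.28795265, 198.94051284],
       [  0.        ,   0.        ,   1.        ]]), 'dist': array([-0.02017599,  0.        ,  0.        ,  0.        ,  0.        ]), 'mount': array([[ 5.54192902e-04, -9.65060172e-01, -2.62027778e-01,
         6.76105672e-02],
       [ 9.99999846e-01,  5.36935481e-04,  1.37457829e-04,
        -5.12038459e-04],
       [ 8.03693532e-06, -2.62027814e-01,  9.65060322e-01,
        -1.57432126e-01],
       [ 0.00000000e+00,  0.00000000e+00,  0.00000000e+00,
         1.00000000e+00]])}
```

View pics/top0.png

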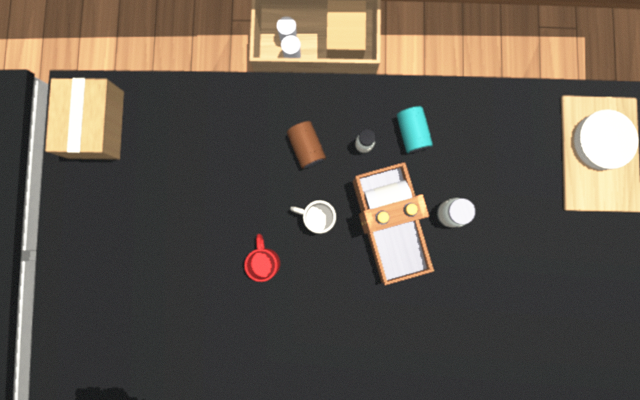

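View pics/side0.png

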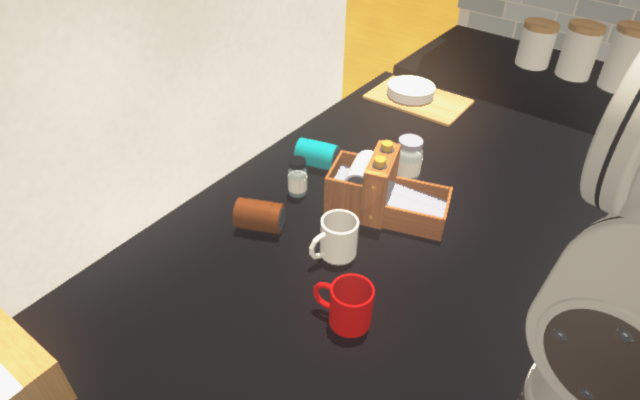

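The top view shows the keys at about (383,217) and (412,210), with the rack front toward the robot. In the side view the keys are at about (380,161) and (387,146). I'll enlarge both.

```bash
python3 - <<'E'
import cv2,numpy as np
a=cv2.imread("pics/top0.png")[190:240,350:440]; b=cv2.imread("pics/side0.png")[125:185,345:435]
f=lambda i:cv2.resize(i,None,fx=8,fy=8,interpolation=cv2.INTER_CUBIC)[:, :720]
a=f(a)[:300];b=f(b)[:300]
cv2.imwrite("pics/crop0.png",np.vstack([a,b]))
E
```

```text
(no output)
```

View pics/crop0.png

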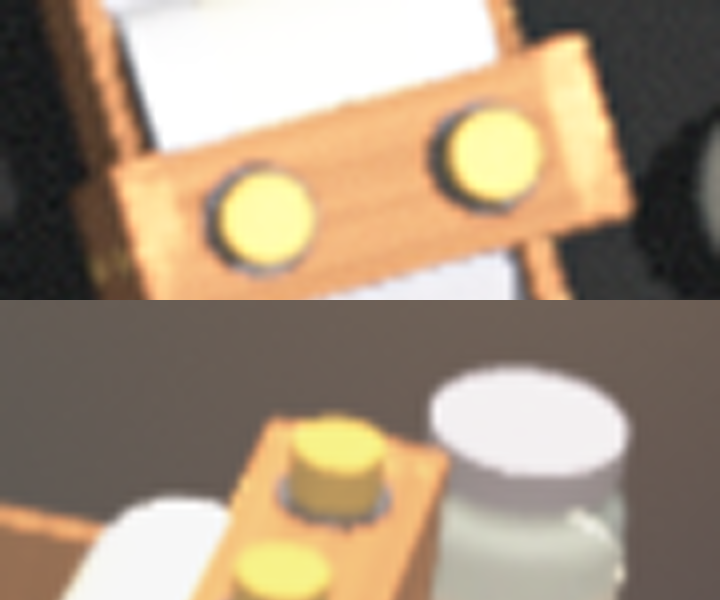

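Crop: in top pixels the left key top is at (382.9,216.9) and the right at (411.3,208.9). In side pixels the left is at (379.9,158.3) and the right at (386.8,142.7).

```bash
cat > h.py <<'E'
from bench import ctrl
import cv2,numpy as np
from scipy.spatial.transform import Rotation as R
def ray(n,px,st=None):
    m=ctrl.camera_model(n)
    p=cv2.undistortPoints(np.array([[px]],float),m["camera_matrix"],m["dist"])[0,0]
    d=np.array([*p,1.])
    if n=="wrist":
        T=m["mount"];Q=R.from_quat(st["orientation"])
        return Q.apply(T[:3,3])+st["tcp_pos"],Q.apply(T[:3,:3]@d)
    return np.array(m["xyz"]),R.from_quat(m["rotation"]).apply(d)
def tri(rays):
    A=0;b=0
    for o,d in rays:
        d=d/np.linalg.norm(d);P=np.eye(3)-np.outer(d,d);A=A+P;b=b+P@o
    x=np.linalg.solve(A,b)
    return x,[np.linalg.norm(np.cross(x-o,d/np.linalg.norm(d))) for o,d in rays]
def atz(r,z): return r[0]+r[1]*(z-r[0][2])/r[1][2]
E
python3 - <<'E'
from h import *
K={}
for k,t,s in(("L",(382.9,216.9),(379.9,158.3)),("R",(411.3,208.9),(386.8,142.7))):
    K[k],e=tri([ray("top",t),ray("side",s)]); print(k,K[k],e,atz(ray("top",t),.16))
d=K["L"]-K["R"];print(np.linalg.norm(d),np.degrees(np.arctan2(d[1],d[0])),(K["L"]+K["R"])/2)
st=ctrl.read_state();print(R.from_quat(st["orientation"]).as_matrix().round(3), np.hypot(*((K["L"]+K["R"])/2)[:2]))
for n,p in(("jar",(460,212)),("mug",(318,215)),("spice",(367,138))):print(n,atz(ray("top",p),.1))
E
```

```text
L [ 0.56492504 -0.07424674  0.16022495] [np.float64(0.0010737904138604316), np.float64(0.0010737904138605455)] [ 0.56588814 -0.07377932  0.16      ]
R [ 0.58407463 -0.13681419  0.16013761] [np.float64(0.001012885185897113), np.float64(0.0010128851858970682)] [ 0.58498373 -0.13637468  0.16      ]
0.06543241508858601 107.01741360685024 [ 0.57449983 -0.10553047  0.16018128]
[[-0.969  0.247 -0.   ]
 [ 0.247  0.969 -0.002]
 [ 0.    -0.002 -1.   ]] 0.5841119208443496
jar [ 0.58427448 -0.2620579   0.1       ]
mug [0.56979498 0.06994942 0.1       ]
spice [ 0.75479774 -0.04182661  0.1       ]
```

Emit:
step_arm(
  deltas=[
    {"claw":0.61,"dx":-0.4,"dy":-0.32,"dz":-0.5,"rx":0,"ry":0,"rz":0},
    {"claw":0.61,"dx":-0.8,"dy":-0.64,"dz":-0.5,"rx":0,"ry":0,"rz":0},
    {"claw":0.61,"dx":-1,"dy":-0.8,"dz":-0.5,"rx":0,"ry":0,"rz":0},
    {"claw":0.61,"dx":-1,"dy":-0.8,"dz":-0.5,"rx":0,"ry":0,"rz":0},
  ],
)

```text
time: 0.5
tcp_pos: [0.1864, 0.4007, 0.2569]
orientation: [0.126, 0.992, -0.0, 0.0]
force: [-0.1, -0.8, -0.9]
grip_width: 0.61
gripper_force: 0.0
```

Emit:
step_arm(
  deltas=[
    {"claw":0.61,"dx":-0.4,"dy":-0.32,"dz":0,"rx":0,"ry":0,"rz":0},
    {"claw":0.61,"dx":-0.8,"dy":-0.64,"dz":0,"rx":0,"ry":0,"rz":0},
    {"claw":0.61,"dx":-1,"dy":-0.8,"dz":0,"rx":0,"ry":0,"rz":0},
    {"claw":0.61,"dx":-1,"dy":-0.8,"dz":0,"rx":0,"ry":0,"rz":0},
  ],
)

```text
time: 0.9
tcp_pos: [0.2476, 0.3197, 0.2563]
orientation: [0.126, 0.992, -0.0, -0.0]
force: [-0.1, 0.5, -0.1]
grip_width: 0.611
gripper_force: 0.0
```

Emit:
step_arm(
  deltas=[
    {"claw":0.61,"dx":-0.4,"dy":-0.32,"dz":0,"rx":0,"ry":0,"rz":0},
    {"claw":0.61,"dx":-0.8,"dy":-0.64,"dz":0,"rx":0,"ry":0,"rz":0},
    {"claw":0.61,"dx":-1,"dy":-0.8,"dz":0,"rx":0,"ry":0,"rz":0},
    {"claw":0.61,"dx":-1,"dy":-0.8,"dz":0,"rx":0,"ry":0,"rz":0},
  ],
)

```text
time: 1.3
tcp_pos: [0.3093, 0.2388, 0.2563]
orientation: [0.126, 0.992, -0.0, -0.0]
force: [-0.6, 0.1, 0.0]
grip_width: 0.609
gripper_force: 0.0
```

Emit:
step_arm(
  deltas=[
    {"claw":0.61,"dx":-0.4,"dy":-0.32,"dz":0,"rx":0,"ry":0,"rz":0},
    {"claw":0.61,"dx":-0.8,"dy":-0.64,"dz":0,"rx":0,"ry":0,"rz":0},
    {"claw":0.61,"dx":-1,"dy":-0.8,"dz":0,"rx":0,"ry":0,"rz":0},
    {"claw":0.61,"dx":-1,"dy":-0.8,"dz":0,"rx":0,"ry":0,"rz":0},
  ],
)

```text
time: 1.7
tcp_pos: [0.3712, 0.1575, 0.2562]
orientation: [0.126, 0.992, 0.0, -0.0]
force: [0.2, 1.2, 0.1]
grip_width: 0.609
gripper_force: 0.0
```

Emit:
step_arm(
  deltas=[
    {"claw":0.61,"dx":-0.4,"dy":-0.32,"dz":0,"rx":0,"ry":0,"rz":0},
    {"claw":0.61,"dx":-0.8,"dy":-0.64,"dz":0,"rx":0,"ry":0,"rz":0},
    {"claw":0.61,"dx":-1,"dy":-0.8,"dz":0,"rx":0,"ry":0,"rz":0},
    {"claw":0.61,"dx":-1,"dy":-0.8,"dz":0,"rx":0,"ry":0,"rz":0},
  ],
)

```text
time: 2.1
tcp_pos: [0.433, 0.076, 0.2561]
orientation: [0.125, 0.992, 0.0, -0.0]
force: [-0.1, 1.0, 0.7]
grip_width: 0.611
gripper_force: 0.0
```

Emit:
step_arm(
  deltas=[
    {"claw":0.61,"dx":0,"dy":0,"dz":0,"rx":0,"ry":0,"rz":-0.14},
    {"claw":0.61,"dx":0,"dy":0,"dz":0,"rx":0,"ry":0,"rz":-0.28},
    {"claw":0.61,"dx":0,"dy":0,"dz":0,"rx":0,"ry":0,"rz":-0.42},
    {"claw":0.61,"dx":0,"dy":0,"dz":0,"rx":0,"ry":0,"rz":-0.522},
    {"claw":0.61,"dx":0,"dy":0,"dz":0,"rx":0,"ry":0,"rz":-0.522},
  ],
)

```text
time: 2.6
tcp_pos: [0.4313, 0.0778, 0.2565]
orientation: [-0.149, 0.989, 0.001, -0.0]
force: [-0.6, 0.0, -0.1]
grip_width: 0.61
gripper_force: 0.0
```

Emit:
step_arm(
  deltas=[
    {"claw":0.61,"dx":-0.17,"dy":-0.45,"dz":0,"rx":0,"ry":0,"rz":0},
    {"claw":0.61,"dx":-0.35,"dy":-0.905,"dz":0,"rx":0,"ry":0,"rz":0},
    {"claw":0.61,"dx":-0.35,"dy":-0.905,"dz":0,"rx":0,"ry":0,"rz":0},
  ],
)

```text
time: 2.9
tcp_pos: [0.482, 0.0136, 0.2561]
orientation: [-0.146, 0.989, -0.0, 0.0]
force: [0.0, -0.0, 0.4]
grip_width: 0.606
gripper_force: 0.0
```

Emit:
step_arm(
  deltas=[
    {"claw":0.61,"dx":-0.17,"dy":-0.45,"dz":0,"rx":0,"ry":0,"rz":0},
    {"claw":0.61,"dx":-0.35,"dy":-0.905,"dz":0,"rx":0,"ry":0,"rz":0},
    {"claw":0.61,"dx":-0.35,"dy":-0.905,"dz":0,"rx":0,"ry":0,"rz":0},
  ],
)

```text
time: 3.2
tcp_pos: [0.5297, -0.0475, 0.2556]
orientation: [-0.146, 0.989, -0.0, -0.0]
force: [-0.2, 1.4, 0.1]
grip_width: 0.614
gripper_force: 0.0
```

Emit:
step_arm(
  deltas=[
    {"claw":0.61,"dx":-0.17,"dy":-0.45,"dz":0,"rx":0,"ry":0,"rz":0},
    {"claw":0.61,"dx":-0.34,"dy":-0.905,"dz":0,"rx":0,"ry":0,"rz":0},
    {"claw":0.61,"dx":-0.34,"dy":-0.905,"dz":0,"rx":0,"ry":0,"rz":0},
    {"claw":0.61,"dx":-0.34,"dy":-0.905,"dz":0,"rx":0,"ry":0,"rz":0},
    {"claw":0.61,"dx":-0.34,"dy":-0.905,"dz":0,"rx":0,"ry":0,"rz":0},
  ],
)

```text
time: 3.7
tcp_pos: [0.5744, -0.1059, 0.2566]
orientation: [-0.148, 0.989, 0.001, -0.0]
force: [0.1, 1.0, 0.8]
grip_width: 0.612
gripper_force: 0.0
```

```bash
python3 - <<'E'
from h import *
st=ctrl.read_state();print(st)
cv2.imwrite("pics/w1.png",ctrl.capture("wrist")[:,:,::-1])
E
```

```text
{'time': 3.7, 'joint_positions': array([-1.82697495e-01,  4.03071388e-01,  3.36078452e-01,  1.50490150e+00,
        6.84757257e-04, -4.80464999e-01]), 'qvel': array([ 0.00043699, -0.0123445 , -0.00034648, -0.00073782, -0.00445382,
       -0.01053222]), 'effort': array([-3.83749763e-01, -4.48843074e+01,  2.58477563e+01, -3.33960657e-02,
       -1.29373715e-02,  1.34862325e-02]), 'tcp_pos': array([ 0.57441002, -0.10590511,  0.25664819]), 'orientation': array([-1.48334109e-01,  9.88937093e-01,  5.02467741e-04, -4.07690994e-04]), 'force': array([0.0787677 , 1.0106566 , 0.83122099]), 'wrist_torque': array([-0.02072529,  0.00458196, -0.00885656]), 'gripper_force': 0.0, 'grip_width': 0.6118114131095269}
```

View pics/w1.png

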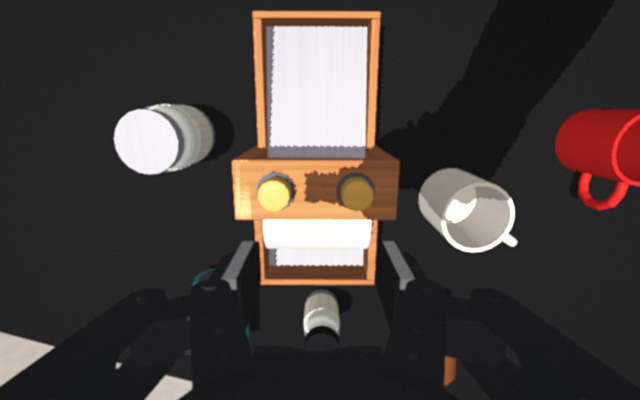

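The wrist view shows the key tops at about (274,195) and (356,194), with the rack aligned in the picture and the fingers at the bottom. I'll check both against the calibration.

```bash
python3 - <<'E'
from h import *
st=ctrl.read_state()
a=atz(ray("wrist",(274,195),st),.16);b=atz(ray("wrist",(356,194),st),.16)
print(a,b,(a+b)/2,np.linalg.norm(a-b),np.degrees(np.arctan2(*(b-a)[[1,0]])))
Q=R.from_quat(st["orientation"]);print("in tool",Q.inv().apply((a+b)/2-st["tcp_pos"]))
m=ctrl.camera_model("wrist");Mi=np.linalg.inv(m["mount"])
for y in(-.033,-.026,.026,.033,.04):
  for x in(-.011,.011):
    for z in (.015,.025):
      p=Mi@[x,y,z,1];q=m["camera_matrix"]@p[:3];print(x,y,z,(q[:2]/q[2]).round())
im=cv2.imread("pics/w1.png")[225:300,200:440]
cv2.imwrite("pics/w1c.png",cv2.resize(cv2.convertScaleAbs(im,alpha=2,beta=40),None,fx=3.3,fy=3.3,interpolation=2))
E
```

```text
[ 0.58265822 -0.13882464  0.16      ] [ 0.56305168 -0.07783462  0.16      ] [ 0.57285495 -0.10832963  0.16      ] 0.06406402589938578 107.82110788542069
in tool [ 0.00220755 -0.0018239   0.09691843]
-0.011 -0.033 0.015 [258. 254.]
-0.011 -0.033 0.025 [261. 247.]
0.011 -0.033 0.015 [256. 217.]
0.011 -0.033 0.025 [259. 211.]
-0.011 -0.026 0.015 [270. 254.]
-0.011 -0.026 0.025 [273. 247.]
0.011 -0.026 0.015 [269. 217.]
0.011 -0.026 0.025 [271. 211.]
-0.011 0.026 0.015 [364. 254.]
-0.011 0.026 0.025 [362. 247.]
0.011 0.026 0.015 [365. 217.]
0.011 0.026 0.025 [363. 211.]
-0.011 0.033 0.015 [377. 254.]
-0.011 0.033 0.025 [374. 247.]
0.011 0.033 0.015 [378. 217.]
0.011 0.033 0.025 [375. 211.]
-0.011 0.04 0.015 [389. 254.]
-0.011 0.04 0.025 [386. 247.]
0.011 0.04 0.015 [391. 217.]
0.011 0.04 0.025 [388. 211.]
```

View pics/w1c.png

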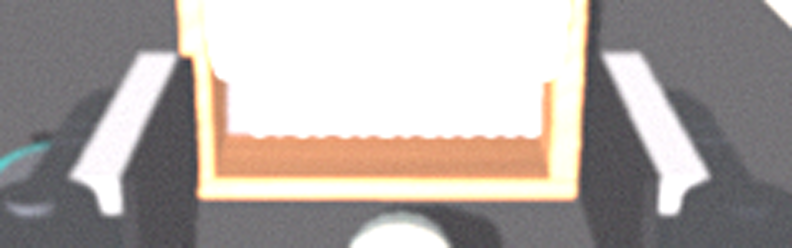

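The fingertips appear in the picture at a different place than I predicted. I'll look at them from the side camera and at another opening before pressing.

Emit:
step_arm(
  deltas=[
    {"claw":0,"dx":0,"dy":0,"dz":0,"rx":0,"ry":0,"rz":0},
    {"claw":0,"dx":0,"dy":0,"dz":0,"rx":0,"ry":0,"rz":0},
    {"claw":0,"dx":0,"dy":0,"dz":0,"rx":0,"ry":0,"rz":0},
    {"claw":0,"dx":0,"dy":0,"dz":0,"rx":0,"ry":0,"rz":0},
    {"claw":0,"dx":0,"dy":0,"dz":0,"rx":0,"ry":0,"rz":0},
  ],
)

```text
time: 4.25
tcp_pos: [0.5751, -0.1078, 0.2567]
orientation: [-0.148, 0.989, 0.0, 0.0]
force: [-0.2, -0.3, -0.4]
grip_width: 0.001
gripper_force: 0.0
```

```bash
python3 - <<'E'
from h import *
for n in("wrist","side"): cv2.imwrite(f"pics/{n}_c0.png",ctrl.capture(n)[:,:,::-1])
E
```

Emit:
step_arm(
  deltas=[
    {"claw":0.61,"dx":0,"dy":0,"dz":0,"rx":0,"ry":0,"rz":0},
    {"claw":0.61,"dx":0,"dy":0,"dz":0,"rx":0,"ry":0,"rz":0},
    {"claw":0.61,"dx":0,"dy":0,"dz":0,"rx":0,"ry":0,"rz":0},
    {"claw":0.61,"dx":0,"dy":0,"dz":0,"rx":0,"ry":0,"rz":0},
    {"claw":0.61,"dx":0,"dy":0,"dz":0,"rx":0,"ry":0,"rz":0},
  ],
)

```text
time: 4.85
tcp_pos: [0.5752, -0.1079, 0.2566]
orientation: [-0.148, 0.989, 0.0, 0.0]
force: [0.4, -0.4, 0.4]
grip_width: 0.612
gripper_force: 0.0
```

```bash
python3 - <<'E'
from h import *
for n in("wrist","side"): cv2.imwrite(f"pics/{n}_c6.png",ctrl.capture(n)[:,:,::-1])
st=ctrl.read_state();Q=R.from_quat(st["orientation"]);m=ctrl.camera_model("side")
Rw=R.from_quat(m["rotation"]).inv()
for p in([0,0,0],[0,0,.025],[0,.033,.025],[0,-.033,.025],[0,.033,.0],[0,-.033,.0]):
  w=Q.apply(p)+st["tcp_pos"];c=Rw.apply(w-m["xyz"]);q=m["camera_matrix"]@c;print(p,(q/q[2])[:2])
f=lambda n:cv2.convertScaleAbs(cv2.imread(f"pics/{n}.png"),alpha=1.6,beta=30)
w=f("wrist_c0")[170:320,220:420]
r=[cv2.resize(w,(400,300),interpolation=2),cv2.resize(f("wrist_c6")[170:320,220:420],(400,300),interpolation=2)]
s=[cv2.resize(f("side_"+c)[40:190,300:500],(400,300),interpolation=2) for c in("c0","c6")]
cv2.imwrite("pics/cmp.png",np.vstack([np.hstack(r),np.hstack(s)]))
E
```

```text
[0, 0, 0] [388.13515817 108.65214258]
[0, 0, 0.025] [386.83602814 119.73873494]
[0, 0.033, 0.025] [383.15344216 127.42919738]
[0, -0.033, 0.025] [390.34505286 112.41072608]
[0, 0.033, 0.0] [384.42663555 116.18639095]
[0, -0.033, 0.0] [391.66624998 101.4783633 ]
```

View pics/cmp.png

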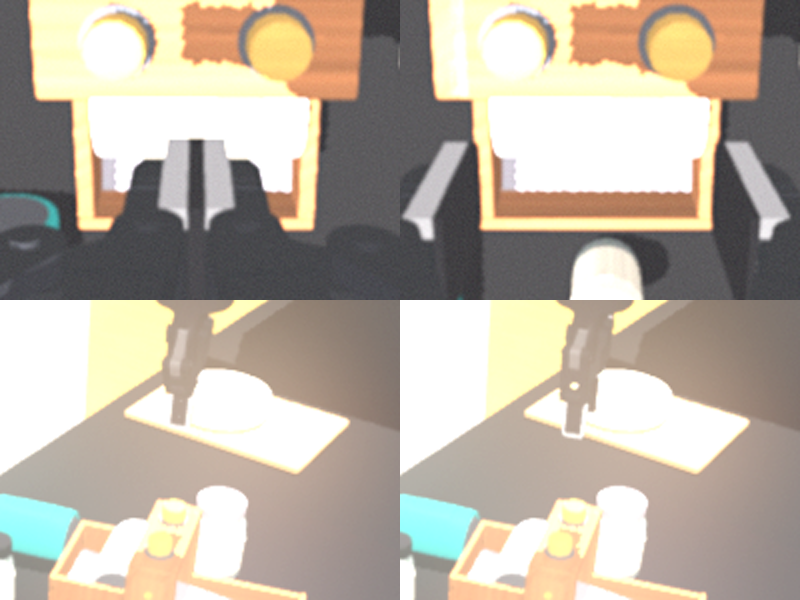

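By three cues (side view tip at about (386,107), wrist view tip at about (254,241), and how far the tips move when closing) the fingertips stand roughly 45 mm higher than `tip_reach` says. I can't tell yet which is right, so I'll descend in stages, watching force and pictures.

Emit:
step_arm(
  deltas=[
    {"claw":0.61,"dx":0,"dy":0,"dz":0.3,"rx":0,"ry":0,"rz":0},
    {"claw":0.61,"dx":0,"dy":0,"dz":0.6,"rx":0,"ry":0,"rz":0},
    {"claw":0.61,"dx":0,"dy":0,"dz":0.8,"rx":0,"ry":0,"rz":0},
    {"claw":0.61,"dx":0,"dy":0,"dz":0.8,"rx":0,"ry":0,"rz":0},
    {"claw":0.61,"dx":0,"dy":0,"dz":0.8,"rx":0,"ry":0,"rz":0},
  ],
)

```text
time: 5.45
tcp_pos: [0.5752, -0.1078, 0.1929]
orientation: [-0.148, 0.989, 0.0, -0.0]
force: [0.4, -0.3, 0.2]
grip_width: 0.612
gripper_force: 0.0
```

```bash
python3 - <<'E'
from h import *
st=ctrl.read_state();print(st["tcp_pos"],st["orientation"],st["force"])
for n in("wrist","side","top"): cv2.imwrite(f"pics/{n}_d1.png",ctrl.capture(n)[:,:,::-1])
f=lambda n:cv2.convertScaleAbs(cv2.imread(f"pics/{n}.png"),alpha=1.3,beta=20)
a=cv2.resize(f("wrist_d1")[150:300,217:417],(400,300),interpolation=2)
b=cv2.resize(f("side_d1")[75:200,300:500],(800,500),interpolation=2)[:300,200:600]
cv2.imwrite("pics/d1.png",np.hstack([a,b]))
E
```

```text
[ 0.57519107 -0.10783428  0.19287271] [-1.47864047e-01  9.89007691e-01  4.17140197e-05 -9.75185317e-05] [ 0.36018427 -0.33163495  0.19786799]
```

View pics/d1.png

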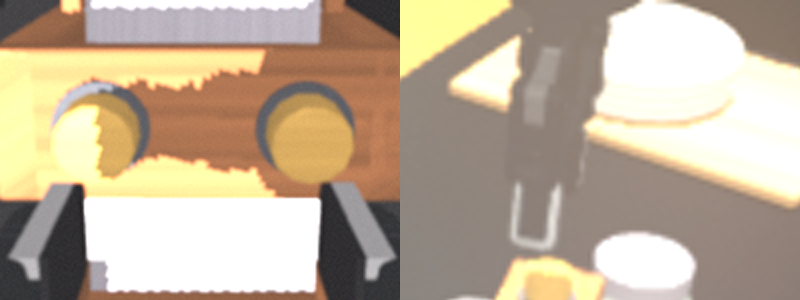

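The wrist view shows the keys at (265,218) and (373,219), centred between the fingers and within 2 mm. The tips at (258,242) and (377,242) still measure about 53 mm above the key tops. Next I'll go down in small steps on force.

Emit:
step_arm(
  deltas=[
    {"claw":0.61,"dx":0.02,"dy":0.01,"dz":0.06,"rx":0,"ry":0,"rz":0},
    {"claw":0.61,"dx":0.02,"dy":0.01,"dz":0.12,"rx":0,"ry":0,"rz":0},
    {"claw":0.61,"dx":0.02,"dy":0.01,"dz":0.18,"rx":0,"ry":0,"rz":0},
    {"claw":0.61,"dx":0.02,"dy":0.01,"dz":0.18,"rx":0,"ry":0,"rz":0},
  ],
)

```text
time: 6.0
tcp_pos: [0.5727, -0.1074, 0.1771]
orientation: [-0.148, 0.989, 0.0, -0.001]
force: [-0.1, 0.1, -0.3]
grip_width: 0.607
gripper_force: 0.0
```

Emit:
step_arm(
  deltas=[
    {"claw":0.61,"dx":0,"dy":0,"dz":0.05,"rx":0,"ry":0,"rz":0},
    {"claw":0.61,"dx":0,"dy":0,"dz":0.08,"rx":0,"ry":0,"rz":0},
    {"claw":0.61,"dx":0,"dy":0,"dz":0.08,"rx":0,"ry":0,"rz":0},
  ],
)

```text
time: 6.3
tcp_pos: [0.5731, -0.1075, 0.1712]
orientation: [-0.148, 0.989, 0.0, -0.0]
force: [0.9, 0.3, 0.2]
grip_width: 0.607
gripper_force: 0.0
```

There is no contact at TCP z = 0.171, so the tips are higher than stated, as I measured. Going on down toward 0.147.

Emit:
step_arm(
  deltas=[
    {"claw":0.61,"dx":0,"dy":0,"dz":0.06,"rx":0,"ry":0,"rz":0},
    {"claw":0.61,"dx":0,"dy":0,"dz":0.12,"rx":0,"ry":0,"rz":0},
    {"claw":0.61,"dx":0,"dy":0,"dz":0.12,"rx":0,"ry":0,"rz":0},
  ],
)

```text
time: 6.6
tcp_pos: [0.5728, -0.1074, 0.1612]
orientation: [-0.148, 0.989, 0.0, -0.001]
force: [0.3, 0.1, 0.7]
grip_width: 0.607
gripper_force: 0.0
```

Emit:
step_arm(
  deltas=[
    {"claw":0.61,"dx":0,"dy":0,"dz":0.06,"rx":0,"ry":0,"rz":0},
    {"claw":0.61,"dx":0,"dy":0,"dz":0.12,"rx":0,"ry":0,"rz":0},
    {"claw":0.61,"dx":0,"dy":0,"dz":0.12,"rx":0,"ry":0,"rz":0},
  ],
)

```text
time: 6.9
tcp_pos: [0.5728, -0.1074, 0.1516]
orientation: [-0.148, 0.989, 0.0, -0.001]
force: [0.4, 0.9, -0.2]
grip_width: 0.602
gripper_force: 0.0
```

```bash
python3 - <<'E'
from h import *
st=ctrl.read_state();print(st["tcp_pos"],st["force"])
for n in("wrist","side"): cv2.imwrite(f"pics/{n}_d2.png",ctrl.capture(n)[:,:,::-1])
f=lambda n:cv2.convertScaleAbs(cv2.imread(f"pics/{n}.png"),alpha=1.3,beta=20)
a=cv2.resize(f("wrist_d2")[150:300,217:417],(400,300),interpolation=2)
b=cv2.resize(f("side_d2")[105:180,340:440],(400,300),interpolation=2)
cv2.imwrite("pics/d2.png",np.hstack([a,b]))
E
```

```text
[ 0.57280051 -0.10744212  0.15159465] [ 0.37064849  0.89999244 -0.16284852]
```

View pics/d2.png

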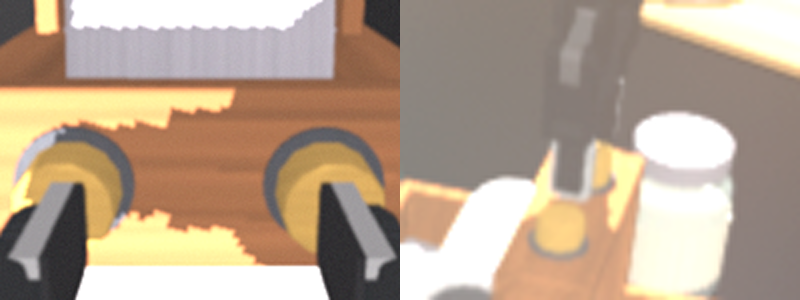

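The fingertips stand right above the keys (left key about (252,247), right about (384,247) in wrist pixels), still about 1 cm short. Pressing now.

Emit:
step_arm(
  deltas=[
    {"claw":0.61,"dx":0,"dy":0,"dz":0.05,"rx":0,"ry":0,"rz":0},
    {"claw":0.61,"dx":0,"dy":0,"dz":0.1,"rx":0,"ry":0,"rz":0},
    {"claw":0.61,"dx":0,"dy":0,"dz":0.14,"rx":0,"ry":0,"rz":0},
    {"claw":0.61,"dx":0,"dy":0,"dz":0.14,"rx":0,"ry":0,"rz":0},
  ],
)

```text
time: 7.4
tcp_pos: [0.5732, -0.1075, 0.1409]
orientation: [-0.148, 0.989, 0.0, -0.0]
force: [-0.0, 0.4, 1.8]
grip_width: 0.61
gripper_force: 1.3
```

Emit:
step_arm(
  deltas=[
    {"claw":0.61,"dx":0,"dy":0,"dz":0.05,"rx":0,"ry":0,"rz":0},
    {"claw":0.61,"dx":0,"dy":0,"dz":0.05,"rx":0,"ry":0,"rz":0},
  ],
)

```text
time: 7.6
tcp_pos: [0.5735, -0.1075, 0.1374]
orientation: [-0.148, 0.989, -0.0, 0.0]
force: [0.1, 0.0, 2.6]
grip_width: 0.608
gripper_force: 1.3
```

Contact came at about 0.140, as measured. Pressing on down 8 mm.

Emit:
step_arm(
  deltas=[
    {"claw":0.61,"dx":0,"dy":0,"dz":0.05,"rx":0,"ry":0,"rz":0},
    {"claw":0.61,"dx":0,"dy":0,"dz":0.1,"rx":0,"ry":0,"rz":0},
    {"claw":0.61,"dx":0,"dy":0,"dz":0.1,"rx":0,"ry":0,"rz":0},
  ],
)

```text
time: 7.9
tcp_pos: [0.5738, -0.1076, 0.1304]
orientation: [-0.148, 0.989, -0.0, 0.001]
force: [-1.8, 0.0, 8.6]
grip_width: 0.611
gripper_force: 4.1
```

Emit:
step_arm(
  deltas=[
    {"claw":0.61,"dx":0,"dy":0,"dz":0.03,"rx":0,"ry":0,"rz":0},
    {"claw":0.61,"dx":0,"dy":0,"dz":0.03,"rx":0,"ry":0,"rz":0},
    {"claw":0.61,"dx":0,"dy":0,"dz":0.03,"rx":0,"ry":0,"rz":0},
    {"claw":0.61,"dx":0,"dy":0,"dz":0.03,"rx":0,"ry":0,"rz":0},
    {"claw":0.61,"dx":0,"dy":0,"dz":0.03,"rx":0,"ry":0,"rz":0},
  ],
)

```text
time: 8.4
tcp_pos: [0.5738, -0.1076, 0.1299]
orientation: [-0.148, 0.989, -0.0, 0.001]
force: [-4.4, 0.5, 15.1]
grip_width: 0.612
gripper_force: 7.7
```

Emit:
step_arm(
  deltas=[
    {"claw":0.61,"dx":0,"dy":0,"dz":0,"rx":0,"ry":0,"rz":0},
    {"claw":0.61,"dx":0,"dy":0,"dz":0,"rx":0,"ry":0,"rz":0},
    {"claw":0.61,"dx":0,"dy":0,"dz":0,"rx":0,"ry":0,"rz":0},
    {"claw":0.61,"dx":0,"dy":0,"dz":0,"rx":0,"ry":0,"rz":0},
    {"claw":0.61,"dx":0,"dy":0,"dz":0,"rx":0,"ry":0,"rz":0},
  ],
)

```text
time: 8.9
tcp_pos: [0.5738, -0.1076, 0.1298]
orientation: [-0.148, 0.989, -0.0, 0.001]
force: [-5.0, 0.9, 15.4]
grip_width: 0.607
gripper_force: 7.7
```

Emit:
step_arm(
  deltas=[
    {"claw":0.61,"dx":0,"dy":0,"dz":0,"rx":0,"ry":0,"rz":0},
    {"claw":0.61,"dx":0,"dy":0,"dz":0,"rx":0,"ry":0,"rz":0},
    {"claw":0.61,"dx":0,"dy":0,"dz":0,"rx":0,"ry":0,"rz":0},
    {"claw":0.61,"dx":0,"dy":0,"dz":0,"rx":0,"ry":0,"rz":0},
    {"claw":0.61,"dx":0,"dy":0,"dz":0,"rx":0,"ry":0,"rz":0},
  ],
)

```text
time: 9.4
tcp_pos: [0.5738, -0.1076, 0.1299]
orientation: [-0.148, 0.989, -0.0, 0.001]
force: [-5.8, 0.9, 15.9]
grip_width: 0.607
gripper_force: 7.7
```

```bash
python3 - <<'E'
from h import *
st=ctrl.read_state();print(st["tcp_pos"],st["force"])
for n in("wrist","side"): cv2.imwrite(f"pics/{n}_d3.png",ctrl.capture(n)[:,:,::-1])
f=lambda n:cv2.imread(f"pics/{n}.png")
a=cv2.resize(f("wrist_d3")[0:300,117:517],(400,300))
b=cv2.resize(f("side_d3")[105:255,320:520],(400,300),interpolation=2)
cv2.imwrite("pics/d3.png",np.hstack([a,b]))
E
```

```text
[ 0.57383109 -0.10761343  0.12986022] [-5.79696701  0.89954709 15.94862071]
```

View pics/d3.png

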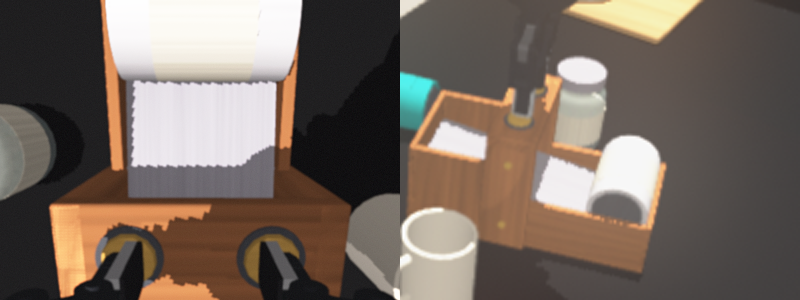

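The can has rolled out and lies in the tray against the front lip, seen in the wrist view at about (320,40) and the side view at about (632,195) in the crop. Both keys are down under the tips. I'll now lift straight up and move clear.

Emit:
step_arm(
  deltas=[
    {"claw":0.61,"dx":0,"dy":0,"dz":0,"rx":0,"ry":0,"rz":0},
    {"claw":0.61,"dx":0,"dy":0,"dz":-0.1,"rx":0,"ry":0,"rz":0},
    {"claw":0.61,"dx":0,"dy":0,"dz":-0.3,"rx":0,"ry":0,"rz":0},
    {"claw":0.61,"dx":0,"dy":0,"dz":-0.6,"rx":0,"ry":0,"rz":0},
    {"claw":0.61,"dx":0,"dy":0,"dz":-1,"rx":0,"ry":0,"rz":0},
  ],
)

```text
time: 10.0
tcp_pos: [0.5722, -0.1073, 0.2057]
orientation: [-0.148, 0.989, 0.001, -0.002]
force: [1.4, -0.1, -0.4]
grip_width: 0.607
gripper_force: 0.0
```

Emit:
step_arm(
  deltas=[
    {"claw":0.61,"dx":0,"dy":0,"dz":-0.4,"rx":0,"ry":0,"rz":0},
    {"claw":0.61,"dx":0,"dy":0,"dz":-0.8,"rx":0,"ry":0,"rz":0},
    {"claw":0.61,"dx":0,"dy":0,"dz":-0.8,"rx":0,"ry":0,"rz":0},
    {"claw":0.61,"dx":0,"dy":0,"dz":-0.8,"rx":0,"ry":0,"rz":0},
    {"claw":0.61,"dx":0,"dy":0,"dz":-0.8,"rx":0,"ry":0,"rz":0},
  ],
)

```text
time: 10.5
tcp_pos: [0.5728, -0.1074, 0.2693]
orientation: [-0.148, 0.989, 0.0, -0.001]
force: [0.4, 0.0, -0.4]
grip_width: 0.613
gripper_force: 0.0
```

```bash
python3 - <<'E'
from h import *
st=ctrl.read_state();print(st["time"],st["tcp_pos"],st["force"])
for n in("wrist","side"): cv2.imwrite(f"pics/{n}_e.png",ctrl.capture(n)[:,:,::-1])
f=lambda n:cv2.imread(f"pics/{n}.png")
cv2.imwrite("pics/e.png",np.hstack([f("wrist_e")[0:300,117:517],cv2.resize(f("side_e")[105:255,320:520],(400,300),interpolation=2)]))
E
```

```text
10.5 [ 0.57280677 -0.10740005  0.26933982] [ 0.37527206  0.00665129 -0.40288358]
```

View pics/e.png

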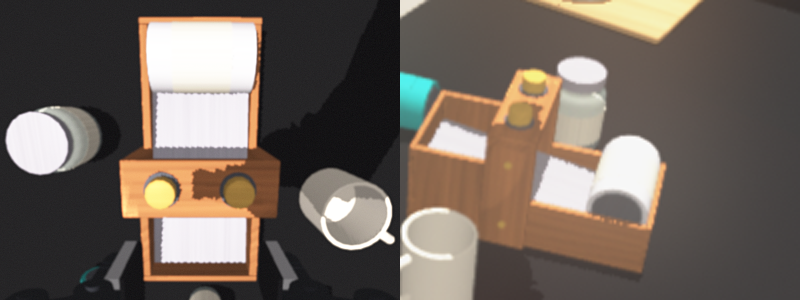

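Both keys are up, the can lies in the tray against the lip, and the jar and mug stand where they were. The gripper is well clear.

```bash
python3 -c "
from bench import ctrl
print(ctrl.close_job())"
```

```text
the job is handed in; nothing more can be done
None
```

I pressed both keys fully down together and held them until the can lay still in the tray, then released them, moved the gripper clear and handed the job in; the hand-in returned no verdict.

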